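# Heft the specimen boxes and pack the transport cradle, heaviest at the bottom

### The job

Three sealed specimen boxes look alike but one is more than twice as heavy as the others: heft them to find it. Pack all three in the aluminium transport cradle as one straight, level stack, lids up, their length along the cradle's length: the heaviest first, down on the cradle floor, then the other two on top of it in either order, lowering each one gently rather than dropping it. Leave the dropper bottle, the glass jar and the steel dish where they stand.

Things in the scene. Friction and masses are not known exactly. Their poses are not given: they have to be found in the camera images.
- box_1: Sealed, stiff, opaque grey plastic box with white lid, 120 mm long (x), 60 wide (y), 50 high. Origin: centre of underside; z up. Stands lid up on the bench (height 0), its length pointing away from the robot within 0.5 rad. All three look the same; one of the three, not said which, weighs 0.62 to 0.82 kg, the other two 0.22 to 0.32 kg each.
- box_2: Sealed, stiff, opaque grey plastic box with white lid, 120 mm long (x), 60 wide (y), 50 high. Origin: centre of underside; z up. Stands lid up on the bench (height 0), its length pointing away from the robot within 0.5 rad. All three look the same; one of the three, not said which, weighs 0.62 to 0.82 kg, the other two 0.22 to 0.32 kg each.
- box_3: Sealed, stiff, opaque grey plastic box with white lid, 120 mm long (x), 60 wide (y), 50 high. Origin: centre of underside; z up. Stands lid up on the bench (height 0), its length pointing away from the robot within 0.5 rad. All three look the same; one of the three, not said which, weighs 0.62 to 0.82 kg, the other two 0.22 to 0.32 kg each.
- cradle: Aluminium transport cradle, fixed, 146 mm long (x), 80 mm wide (y). Origin: centre of underside, at bench height; z up. An upright plate 8 mm thick at each end (+x, -x), top 80 mm above the bench, 130 mm of room between them. A low lip along each long side, top 16 mm above the bench, 68 mm between; above the lips the sides are open, for fingers holding a box across its width.
- cradle_floor (a point): Centre of the upper face of the cradle's floor, 8 mm above the bench, axes as the cradle's. The stacked boxes' undersides come to 8, 58 and 108 mm above the bench.
- dropper: Bystander: an amber dropper bottle with a pointed nozzle, 50 mm across, 125 mm high, loose. Origin at the centre of its underside.
- jar: Bystander: a glass jar with a white cap, 60 mm across, 75 mm high, loose. Origin at the centre of its underside.
- dish: Bystander: an open steel dish, 80 x 120 x 30 mm, loose. Origin at the centre of its underside.
Mind the look-alikes: they are no part of the job. There is more than one size of the cradle; the one meant has the size given above.

How it is judged:
By the outcome, as a careful person would: the job done as asked, in the order asked, and still so for the second after the job is handed in, with the robot touching nothing.
It also fails if it takes over 72 s, if anything falls off the work surface, if the arm or the gripper's body presses on something with over 40 N, if the wrist force passes 120 N, or if a joint passes its speed limit or range.

### The arm

A 6-joint arm with a two-finger parallel gripper is mounted at the origin on the work surface. World frame = base frame: x ahead of the robot, y to its left, z up, the work surface at z = 0. Lengths are in m, angles in rad, forces in N, time in s.
With the tool pointing down it reaches from about 0.375 to 0.75 m from the base axis. Payload 9 kg.
Tool frame: the origin (TCP) lies midway between the tips of the shut fingers; the grasp point (between the pads) lies 19 mm behind it (ctrl.grip_point_offset is the distance from the TCP to the grasp point, in m); z points along the fingers, x is the direction in which the jaws open and shut, and the axes are right-handed (so a half turn about z gives the same grasp; the last joint's range is limited). The gripper opens to 85 mm and grips with 20 to 120 N. Pads are 22 mm wide; open, the fingers measure 114 mm over their backs; the gripper's body (76 mm by 85 mm) begins 54 mm behind the grasp point. The pads swing forward as they close: fully open they stand 13 mm farther back than shut.
Start: joints at [-1.443, 0.104, 0.097, 1.564, 0, 1.353], TCP at [0.203, -0.565, 0.231] pointing down, gripper open.
Joint ranges: [-2.99, 2.99], [-0.84, 1.86], [-1.1, 1.16], [-1.84, 2.11], [-1.51, 1.56], [-3.14, 3.14]. Speed limits (rad/s): [2.22, 2.22, 2.57, 3.14, 3.14, 3.14].

### API

Orientations are given as a rotation vector (axis times angle).
In Python, from plant import telemetry, optics, ctrl gives the robot as it stands.
- The arm moves only by the tool drive_tool, never from a script. Its argument "deltas" is a list that holds one entry, the list of rows, each a list of 4 numbers: the shift along the tool's x, y, z in cm, then the turn about the tool's z in rad. A call has 1 to 10 rows; each row is the pose to reach, as a shift and turn from the pose commanded when the call began, along the tool's axes at that moment; what a row does not reach only later rows make up. A row lasts 1/8 s, in which the tool goes at most 62.5 mm and 10.7 degrees, less where a joint would pass 70% of its speed; a pose out of reach is approached as far as the arm can. A call with a gripper value outside its range is refused whole. "jaw" is the finger opening in cm, from 0 to 8.54, set as the call begins (left out, the last holds). The fingers move at their own pace and stop on an object; "grip_force" is the grip in N (left out, the last holds). Time passes only in rows, so rows that repeat a pose let the fingers close. It gives the time, the measured TCP pose, the force and the opening at its end, in the units of the state.
- telemetry.sense(): the state, without advancing time (a new reading comes with each control period).
- optics.snapshot(name): name is "scene" or "top"; returns the picture (480x640x3 uint8, red, green, blue); there is no depth.
- optics.camera_info(name): a dict with "fx", "fy", "cx", "cy" (pixels), "distortion" ([k1, k2, p1, p2, k3] as OpenCV has them; the pictures are not rectified), "origin" and "attitude" of the camera in the world. Camera axes: x right, y down, z forward; pixel columns grow to the right and rows downward; lengths in m; the calibration is good to about 2 mm. A picture is of the moment at which its call begins. camera_info takes no time and is no camera call.
- ctrl.finish_job(): hands the job in, once; it reports no verdict.
The state is a dict: "time": time; "joint_positions": joint angles; "joint_vel": joint speeds; "joint_efforts": joint torques, N m; "tcp_pos": TCP position; "tool_rot": TCP orientation; "force": force on the tool from outside, world axes, zero at the start; "wrist_torque": the same for the moment, N m; "width": finger opening in m.
Only numpy, scipy, OpenCV 4.12 (cv2) and the standard library are available. Lean on these libraries where they do the work, as an engineer would, in place of code of your own. Each camera call takes 0.05 s, during which the arm holds its last target. There are 200 camera calls.

## Working session

There is one attempt and no reset: what is moved stays moved. The work goes in short steps, Python scripts to look and compute and a tool call to move; the robot and the scene stay as the last step left them, time stands still between calls to the robot, and variables do not carry over. Pictures are saved under pics/ and viewed, about 8 in all and at most 12, crops included, and the job is handed in when it is done.

Besides the shell and the picture viewer there is one more tool, called after "Emit:" by a JSON object that holds its "fn" and its "kwargs". drive_tool: Moves the arm, as the interface text tells. Its arguments: {"type":"object","properties":{"deltas":{"type":"array","items":{"type":"array","items":{"type":"array","items":{"type":"number"}}}},"jaw":{"type":"number"},"grip_force":{"type":"number"}},"required":["deltas"]}

```bash
mkdir -p pics; ls; python3 - <<'E'
from plant import telemetry, optics, ctrl
import cv2
for n in("scene","top"):
    cv2.imwrite(f"pics/{n}0.png",optics.snapshot(n)[:,:,::-1]); print(optics.camera_info(n))
print(telemetry.sense(), ctrl.grip_point_offset)
E
```

```text
pics
{'fx': 587.256412715794, 'fy': 587.256412715794, 'cx': 318.39857692612384, 'cy': 237.57754716173557, 'distortion': array([-0.14928357,  0.        ,  0.        ,  0.        ,  0.        ]), 'origin': array([ 1.47821572, -0.09998842,  1.00541963]), 'attitude': array([-1.88894494, -1.60249917,  0.65758754])}
{'fx': 562.7915797143867, 'fy': 562.7915797143867, 'cx': 336.1881049723029, 'cy': 247.67188943041526, 'distortion': array([-0.16617077,  0.        ,  0.        ,  0.        ,  0.        ]), 'origin': array([0.48282027, 0.04424008, 1.18206221]), 'attitude': array([-2.22165803,  2.18523047, -0.03155567])}
{'time': 0.1, 'joint_positions': array([-1.44269747e+00,  1.04619684e-01,  9.65594895e-02,  1.56390160e+00,
       -1.16530643e-06,  1.35308066e+00]), 'joint_vel': array([ 1.63066497e-03, -1.18711941e-03,  1.99290896e-03, -3.81882641e-04,
       -2.34731873e-03,  7.09489292e-05]), 'joint_efforts': array([ 6.35861215e-03, -5.58200276e+01,  5.04725683e+01,  1.26601863e-02,
       -2.63211296e-04,  2.34431205e-06]), 'tcp_pos': array([ 0.20333931, -0.56418226,  0.23061859]), 'tool_rot': array([-2.56980590e+00,  1.80563047e+00,  1.23623856e-03]), 'force': array([ 0.01664512,  0.48967324, -0.85296321]), 'wrist_torque': array([ 0.03268922, -0.00067732, -0.05307223]), 'width': 0.0852911515652797} 0.0187
```

View pics/top0.png

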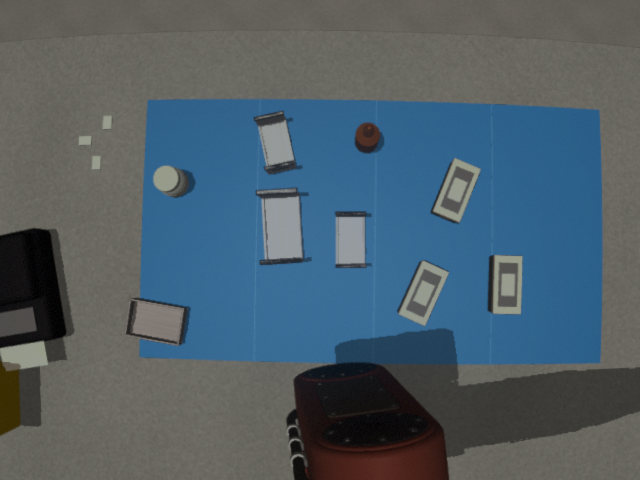

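View pics/scene0.png

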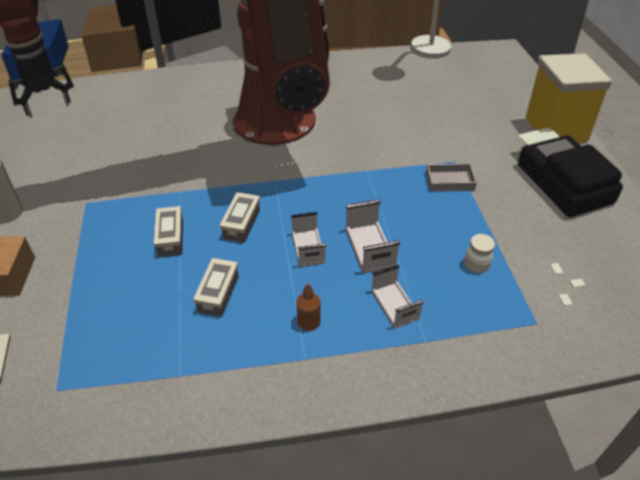

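The top view shows three boxes at about (456,190), (423,293) and (507,285). There are three cradle candidates: (276,141), (282,227) and (350,240). The dropper is at (367,137), the jar at (171,181) and the dish at (157,321). The large cradle at (282,227) looks right, and a close crop will check it.

```bash
python3 - <<'E'
import cv2
im=cv2.imread("pics/top0.png")
a=cv2.resize(im[100:280,225:385],None,fx=3.3,fy=3.3,interpolation=cv2.INTER_CUBIC)
b=cv2.resize(im[145:335,385:535],None,fx=4,fy=3.1,interpolation=cv2.INTER_CUBIC)
b=cv2.resize(im[150:330,390:530],None,fx=4,fy=4,interpolation=cv2.INTER_CUBIC)
a=cv2.resize(im[105:275,245:380],None,fx=3.5,fy=3.5,interpolation=cv2.INTER_CUBIC)
b=cv2.resize(im[152:330,394:528],None,fx=4*.83,fy=4*.83,interpolation=cv2.INTER_CUBIC)
a=cv2.convertScaleAbs(a,alpha=1.3)
cv2.imwrite("pics/c1.png",cv2.resize(im[100:280,240:380],None,fx=3.3,fy=3.3,interpolation=cv2.INTER_CUBIC))
import numpy as np
A=cv2.imread("pics/c1.png");B=cv2.resize(im[150:330,394:496+36],None,fx=3,fy=3.3,interpolation=cv2.INTER_CUBIC)
B=cv2.resize(im[150:330,394:496],None,fx=3.3,fy=3.3,interpolation=cv2.INTER_CUBIC)
B=cv2.resize(im[150:330,394:528],None,fx=2.5,fy=3.3,interpolation=cv2.INTER_CUBIC)
cv2.imwrite("pics/c1.png",np.hstack([A,B])); print(np.hstack([A,B]).shape)
E
cat > h.py <<'E'
import numpy as np,cv2
from plant import telemetry, optics, ctrl
from scipy.spatial.transform import Rotation as R
def world(n,px,z):
    c=optics.camera_info(n);K=np.array([[c['fx'],0,c['cx']],[0,c['fy'],c['cy']],[0,0,1]])
    p=cv2.undistortPoints(np.array(px,float).reshape(-1,1,2),K,c['distortion'])[:,0]
    d=np.c_[p,np.ones(len(p))]@R.from_rotvec(c['attitude']).as_matrix().T
    return c['origin']+d*((z-c['origin'][2])/d[:,2])[:,None]
def proj(n,P):
    c=optics.camera_info(n);K=np.array([[c['fx'],0,c['cx']],[0,c['fy'],c['cy']],[0,0,1]])
    r=R.from_rotvec(c['attitude']).inv()
    return cv2.projectPoints(np.array(P,float),r.as_rotvec(),-r.apply(c['origin']),K,c['distortion'])[0][:,0]
E
```

```text
(594, 797, 3)
```

View pics/c1.png

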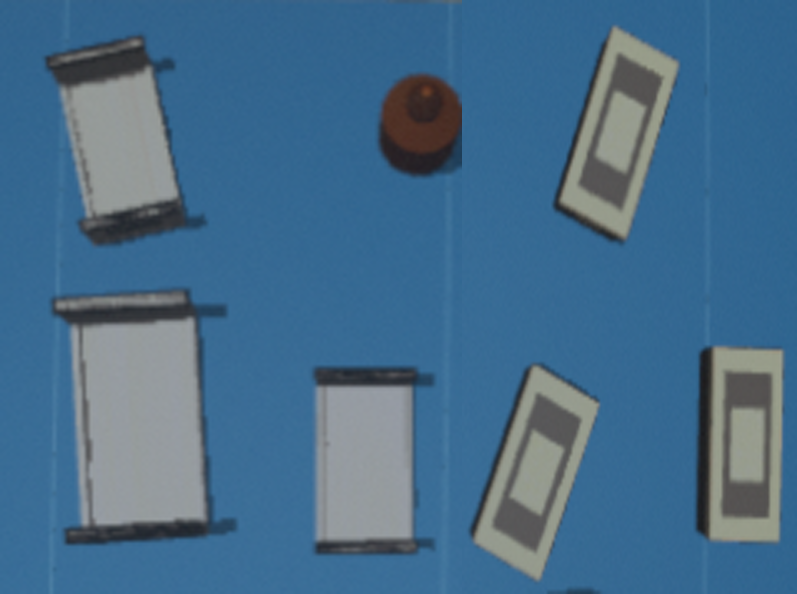

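The crop shows that the large cradle, crop (53–208, 291–542), is about 150 mm long. The other two are about 110 mm, so the large one is chosen. I'll fit the poses from corners.

```bash
python3 - <<'E'
from h import *
def fit(px,z,name):
    w=world("top",px,z)[:,:2]  # order: far-left, far-right, near-right, near-left
    c=w.mean(0); d=(w[0]+w[1]-w[2]-w[3])/2; e=(w[0]-w[1]+w[3]-w[2])/2
    print(name,c.round(4),"len",np.linalg.norm(d).round(4),"wid",np.linalg.norm(e).round(4),"yaw",round(np.arctan2(d[1],d[0]),3),round(np.arctan2(-e[0],e[1]),3))
L=lambda q:[(240+x/3.3,100+y/3.3) for x,y in q]
B=lambda q:[(394+(x-462)/2.5,150+y/3.3) for x,y in q]
fit(L([(53,300),(187,291),(208,533),(66,542)]),.08,"cradle")
fit(L([(316,370),(415,369),(415,550),(316,552)]),.08,"small")
fit(B([(614,27),(679,65),(625,240),(557,207)]),.05,"A(456,190)")
fit(B([(535,364),(599,402),(541,579),(474,536)]),.05,"B(423,293)")
fit(B([(712,347),(783,350),(779,541),(708,540)]),.05,"C(507,285)")
print(world("top",[(367,150),(171,181),(157,321)],0.0))
print(R.from_rotvec(telemetry.sense()['tool_rot']).as_matrix().round(3))
E
```

```text
cradle [0.5588 0.1618] len 0.1451 wid 0.0828 yaw 0.091 0.08
small [0.5349 0.0201] len 0.108 wid 0.0589 yaw 0.016 0.032
A(456,190) [ 0.6394 -0.1953] len 0.1205 wid 0.0589 yaw -0.389 -0.361
B(423,293) [ 0.4317 -0.1304] len 0.117 wid 0.0588 yaw -0.411 -0.422
C(507,285) [ 0.4494 -0.3023] len 0.1188 wid 0.0599 yaw -0.014 -0.011
[[ 0.72946336 -0.01333549  0.        ]
 [ 0.65824005  0.40595296  0.        ]
 [ 0.35758807  0.42922644  0.        ]]
[[ 0.339 -0.941 -0.   ]
 [-0.941 -0.339  0.001]
 [-0.001 -0.    -1.   ]]
```

Emit:
{"fn": "drive_tool", "kwargs": {"deltas": [[[-16.3,-32.0,12,-1.8],[-16.3,-32.0,12,-1.8],[-16.3,-32.0,12,-1.8],[-16.3,-32.0,12,-1.8],[-16.3,-32.0,12,-1.8],[-16.3,-32.0,12,-1.8],[-16.3,-32.0,12,-1.8],[-16.3,-32.0,12,-1.8],[-16.3,-32.0,12,-1.8],[-16.3,-32.0,12,-1.8]]], "jaw": 8.54, "grip_force": 60}}

```text
time: 1.35
tcp_pos: [0.449, -0.3024, 0.1109]
tool_rot: [-3.01, -0.898, 0.001]
force: [-0.2, -0.1, 0.7]
width: 0.0855
```

```bash
cat > go.py <<'E'
import sys
from h import *
def go(x,y,z,psi):
    s=telemetry.sense();M=R.from_rotvec(s['tool_rot']).as_matrix()
    d=M.T@(np.array([x,y,z])-s['tcp_pos'])*100
    phi=np.arctan2(M[1,0],M[0,0]);t=-(psi+np.pi/2-phi);t=(t+np.pi)%(2*np.pi)-np.pi
    print("delta",d.round(2),"turn",round(t,3),"t",round(s['time'],2),"tcp",s['tcp_pos'].round(4),"F",s['force'].round(2),"w",round(s['width'],4),"q6",s['joint_positions'][5].round(2),"tilt",M[2].round(3))
if __name__=="__main__":
    a=[float(v) for v in sys.argv[1:]]
    for i in range(0,len(a),4): go(*a[i:i+4])
E
python3 go.py .449 -.302 .012 -.012
```

```text
delta [ 0.02 -0.03  9.89] turn -0.979 t 1.35 tcp [ 0.449  -0.3024  0.1109] F [-0.18 -0.09  0.75] w 0.0855 q6 0.16 tilt [-0.    -0.001 -1.   ]
```

Emit:
{"fn": "drive_tool", "kwargs": {"deltas": [[[0,0,0.5,-0.98],[0,0,0.5,-0.98],[0,0,0.5,-0.98],[0,0,0.5,-0.98],[0,0,0.5,-0.98],[0,0,0.5,-0.98],[0,0,4,-0.98],[0,0,7,-0.98],[0,0,9,-0.98],[0,0,9.9,-0.98]]]}}

```text
time: 2.6
tcp_pos: [0.4484, -0.3019, 0.0108]
tool_rot: [-2.237, -2.202, -0.0]
force: [-0.7, -0.3, 0.6]
width: 0.0854
```

Emit:
{"fn": "drive_tool", "kwargs": {"deltas": [[[0,0,0,0],[0,0,0,0],[0,0,0,0],[0,0,0,0],[0,0,0,0],[0,0,0,0]]], "jaw": 5}}

```text
time: 3.35
tcp_pos: [0.4497, -0.3032, 0.0133]
tool_rot: [2.238, 2.203, -0.0]
force: [-0.9, 0.7, 5.8]
width: 0.0591
```

Emit:
{"fn": "drive_tool", "kwargs": {"deltas": [[[0,0,-1,0],[0,0,-2.5,0],[0,0,-4,0],[0,0,-4,0],[0,0,-4,0],[0,0,-4,0],[0,0,-4,0]]]}}

```text
time: 4.22
tcp_pos: [0.4489, -0.3024, 0.0518]
tool_rot: [-2.238, -2.203, 0.0]
force: [-0.5, -0.6, -2.0]
width: 0.0597
```

```bash
python3 go.py .449 -.302 .012 -.012
```

```text
delta [0.04 0.01 3.98] turn -0.004 t 4.22 tcp [ 0.4489 -0.3024  0.0518] F [-0.46 -0.64 -2.  ] w 0.0597 q6 -0.82 tilt [ 0.001 -0.001 -1.   ]
```

C is light (about 2–2.6 N), so I'll put it back and heft B.

Emit:
{"fn": "drive_tool", "kwargs": {"deltas": [[[0,0,1.8,0],[0,0,3.0,0],[0,0,3.6,0],[0,0,3.9,0],[0,0,4.0,0],[0,0,4.0,0]]]}}

```text
time: 4.97
tcp_pos: [0.4492, -0.3027, 0.0132]
tool_rot: [2.239, 2.204, -0.0]
force: [-4.4, 3.5, 5.8]
width: 0.0594
```

Emit:
{"fn": "drive_tool", "kwargs": {"deltas": [[[0,0,0,0],[0,0,0,0],[0,0,0,0],[0,0,-4,0],[0,0,-9,0],[0,0,-10,0]]], "jaw": 8.54}}

```text
time: 5.72
tcp_pos: [0.4507, -0.3043, 0.1162]
tool_rot: [2.235, 2.2, -0.0]
force: [0.3, -0.8, -0.2]
width: 0.0852
```

```bash
python3 go.py .4317 -.1304 .012 -.417
```

```text
delta [17.41 -2.21 10.33] turn 0.401 t 5.72 tcp [ 0.4507 -0.3043  0.1162] F [ 0.28 -0.76 -0.18] w 0.0852 q6 -0.82 tilt [-0.004  0.004 -1.   ]
```

Emit:
{"fn": "drive_tool", "kwargs": {"deltas": [[[6,-0.7,0,0.15],[12,-1.4,0,0.3],[17.3,-1.9,0,0.405],[17.3,-1.9,0,0.405],[17.3,-1.9,4,0.405],[17.3,-1.9,7,0.405],[17.3,-1.9,9,0.405],[17.3,-1.9,9.8,0.405],[17.3,-1.9,9.8,0.405]]]}}

```text
time: 6.85
tcp_pos: [0.4327, -0.1297, 0.014]
tool_rot: [-2.636, -1.708, 0.001]
force: [-0.7, 0.2, 0.2]
width: 0.0856
```

Emit:
{"fn": "drive_tool", "kwargs": {"deltas": [[[0,0,0,0],[0,0,0,0],[0,0,0,0],[0,0,0,0],[0,0,0,0],[0,0,-1,0],[0,0,-2.5,0],[0,0,-4,0],[0,0,-4,0],[0,0,-4,0]]], "jaw": 5}}

```text
time: 8.1
tcp_pos: [0.4328, -0.1294, 0.0541]
tool_rot: [-2.636, -1.708, 0.0]
force: [-0.1, 0.7, -7.3]
width: 0.0592
```

Emit:
{"fn": "drive_tool", "kwargs": {"deltas": [[[0,0,0,0],[0,0,0,0]]]}}

```text
time: 8.35
tcp_pos: [0.4326, -0.1292, 0.0538]
tool_rot: [-2.636, -1.708, 0.001]
force: [1.0, 0.0, -7.3]
width: 0.059
```

B is the heavy one (7.3 N ≈ 0.74 kg). Carrying it to the cradle.

```bash
python3 go.py .559 .162 .15 .085
```

```text
delta [31.75 -0.37 -9.62] turn -0.506 t 8.35 tcp [ 0.4326 -0.1292  0.0538] F [ 0.97  0.03 -7.35] w 0.059 q6 -0.16 tilt [ 0.    -0.001 -1.   ]
```

Emit:
{"fn": "drive_tool", "kwargs": {"deltas": [[[0,0,-5,0],[4,0,-9.6,-0.1],[9,-0.1,-9.6,-0.2],[14,-0.2,-9.6,-0.3],[19,-0.2,-9.6,-0.4],[24,-0.3,-9.6,-0.506],[28,-0.3,-9.6,-0.506],[31,-0.4,-9.6,-0.506],[31.75,-0.4,-9.6,-0.506],[31.75,-0.4,-9.6,-0.506]]]}}

```text
time: 9.6
tcp_pos: [0.5587, 0.162, 0.1498]
tool_rot: [-2.124, -2.314, 0.002]
force: [0.0, -0.3, -7.1]
width: 0.0592
```

```bash
python3 go.py .559 .162 .15 .085; python3 - <<'E'
from h import *
t=optics.snapshot("top")[:,:,::-1]; s=optics.snapshot("scene")[:,:,::-1]
cv2.imwrite("pics/t1.png",t)
a=cv2.resize(t[150:290,225:345],None,fx=4,fy=4,interpolation=cv2.INTER_CUBIC)
b=cv2.resize(s[140:280,330:410],None,fx=4,fy=4,interpolation=cv2.INTER_CUBIC)
cv2.imwrite("pics/v1.png",np.hstack([a,b]))
E
```

```text
delta [-0.    0.03 -0.02] turn 0.001 t 9.6 tcp [0.5587 0.162  0.1498] F [ 0.   -0.34 -7.14] w 0.0592 q6 -0.03 tilt [-0.    -0.001 -1.   ]
```

View pics/v1.png

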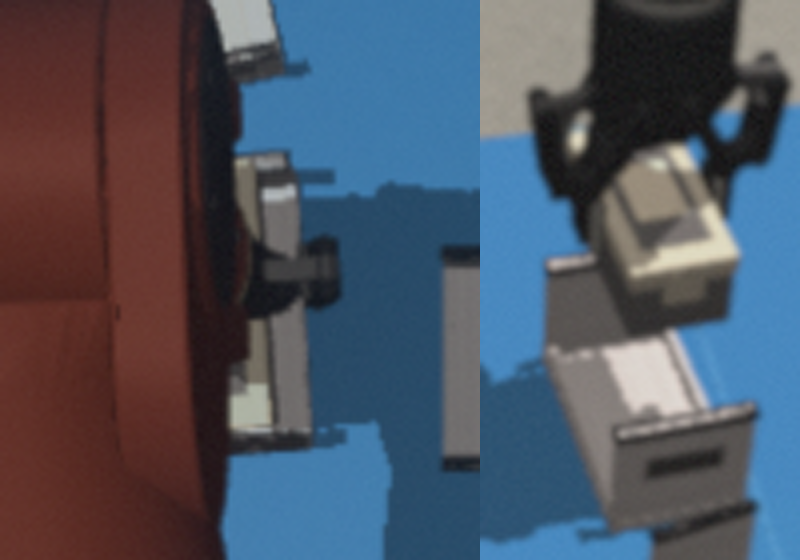

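```bash
python3 - <<'E'
from h import *
def cr(c,psi,l,w,zs):
    u=np.array([np.cos(psi),np.sin(psi)]);v=np.array([-u[1],u[0]])
    return [[*(np.array(c)+a*u*l/2+b*v*w/2),z] for z in zs for a in(1,-1) for b in(1,-1)]
V=lambda p:np.c_[480+(p[:,0]-330)*4,(p[:,1]-140)*4].round(0)
print("box lid (+x+y,+x-y,-x+y,-x-y), then bottom\n",V(proj("scene",cr((.5587,.162),.085,.12,.06,(.186,.136)))))
print("cradle top .08 outer, bottom\n",V(proj("scene",cr((.5588,.1618),.085,.146,.08,(.08,0)))))
E
```

```text
box lid (+x+y,+x-y,-x+y,-x-y), then bottom
 [[740. 250.]
 [630. 270.]
 [668. 109.]
 [564. 126.]
 [732. 320.]
 [625. 339.]
 [662. 177.]
 [561. 195.]]
cradle top .08 outer, bottom
 [[748. 406.]
 [609. 433.]
 [665. 233.]
 [535. 256.]
 [735. 503.]
 [602. 530.]
 [657. 330.]
 [532. 353.]]
```

```bash
python3 - <<'E'
from h import *
s=optics.snapshot("scene")[:,:,::-1]
cv2.imwrite("pics/v2.png",cv2.resize(s[170:275,340:405],None,fx=8,fy=8,interpolation=cv2.INTER_CUBIC)[20:610])
E
```

```text
(no output)
```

View pics/v2.png

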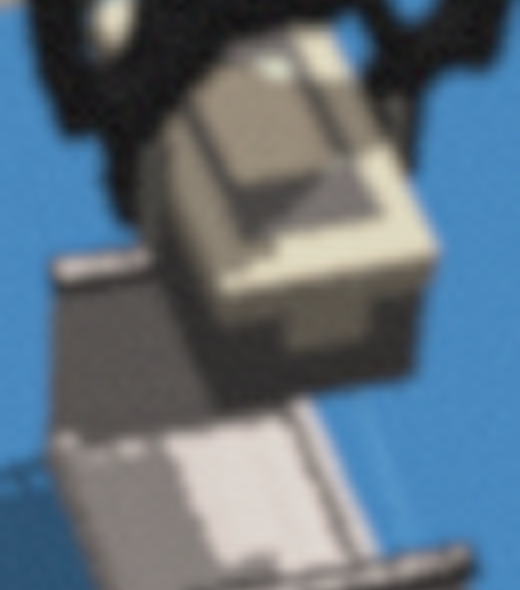

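The box matches its model pose within about 1 px, but the cradle may sit a few mm to +y of my estimate. I'll do a joint fit from both original images.

```bash
python3 - <<'E'
import cv2,numpy as np
s=cv2.imread("pics/scene0.png")[192:282,340:405];t=cv2.imread("pics/top0.png")[180:270,250:310]
cv2.imwrite("pics/v3.png",np.hstack([cv2.resize(i,None,fx=6,fy=6,interpolation=cv2.INTER_CUBIC) for i in(s,t)]))
E
```

```text
(no output)
```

View pics/v3.png

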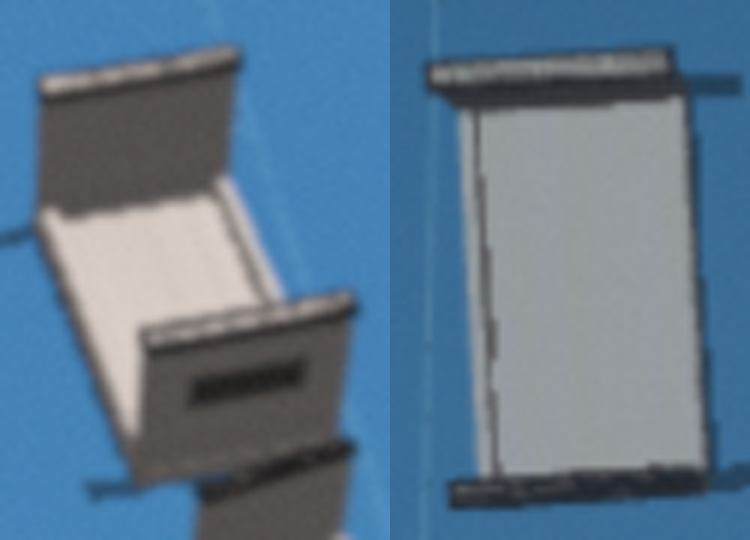

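```bash
python3 - <<'E'
from h import *
from scipy.optimize import least_squares
S=[(73,-40,80,148,348),(73,40,80,355,308),(65,-40,80,143,335),(65,40,80,352,294),(73,-40,0,137,483),(-73,-40,80,40,82),(-73,40,80,236,48),(-65,-40,80,44,96),(-65,40,80,240,66)]
T=[(73,40,80,428,66),(73,-40,80,672,48),(65,40,80,430,88),(65,-40,80,672,74),(-73,40,80,450,508),(-73,-40,80,708,488),(-65,40,80,450,484),(-65,-40,80,703,470)]
def prep(n,L):
    L=np.array(L,float);p=L[:,3:].copy()
    if n=="top":p[:,0]-=390
    return n,L[:,:3]/1e3,p/6-.417+([340,192] if n=="scene" else [250,180])
def res(v,D):
    o=[]
    for n,P,px in D:
        c,s=np.cos(v[2]),np.sin(v[2])
        W=np.c_[v[0]+c*P[:,0]-s*P[:,1],v[1]+s*P[:,0]+c*P[:,1],P[:,2]]
        o.append((proj(n,W)-px).ravel())
    return np.concatenate(o)
s,t=prep("scene",S),prep("top",T)
for D in([s],[t],[s,t]):
    r=least_squares(res,[.559,.162,.085],args=(D,));print(r.x.round(4),np.abs(r.fun).mean().round(2),np.abs(r.fun).max().round(2))
# held box in scene (measured corners)
B=np.array([(437,240,60,30,186),(217,290,60,-30,186),(412,375,60,30,136),(222,412,60,-30,136)],float)
b=("scene",B[:,2:]/1e3,np.c_[340+B[:,0]/8-.44,170+(B[:,1]+20)/8-.44])
r=least_squares(res,[.559,.162,.085],args=([b],));print("box",r.x.round(4),r.fun.round(1))
r=least_squares(lambda v:res([v[0],v[1],.085],[b]),[.559,.162]);print("box",r.x.round(4))
E
```

```text
[0.5636 0.166  0.0771] 0.31 1.66
[0.5593 0.1625 0.0851] 0.4 1.34
[0.5608 0.1642 0.0842] 0.93 2.25
box [0.5574 0.1576 0.1435] [-0.1 -0.5  0.4 -0.8  1.1 -0.1 -1.4  1.3]
box [0.557 0.161]
```

Emit:
{"fn": "drive_tool", "kwargs": {"deltas": [[[0.2,0.25,1,0],[0.2,0.25,3,0],[0.2,0.25,5,0],[0.2,0.25,7,0],[0.2,0.25,8.5,0],[0.2,0.25,9.5,0],[0.2,0.25,10,0],[0.2,0.25,10,0]]]}}

```text
time: 10.75
tcp_pos: [0.5614, 0.1642, 0.0503]
tool_rot: [2.125, 2.314, -0.0]
force: [0.6, -0.2, -7.0]
width: 0.0593
```

```bash
python3 go.py .561 .1642 .022 .085; python3 - <<'E'
from h import *
s=optics.snapshot("scene")[:,:,::-1];t=optics.snapshot("top")[:,:,::-1]
cv2.imwrite("pics/v4.png",np.hstack([cv2.resize(i,None,fx=6,fy=6,interpolation=cv2.INTER_CUBIC) for i in(s[187:282,340:405],t[180:275,250:310])]))
E
```

```text
delta [ 0.   -0.04  2.83] turn 0.0 t 10.75 tcp [0.5614 0.1642 0.0503] F [ 0.56 -0.16 -7.02] w 0.0593 q6 -0.02 tilt [-0.  0. -1.]
```

View pics/v4.png

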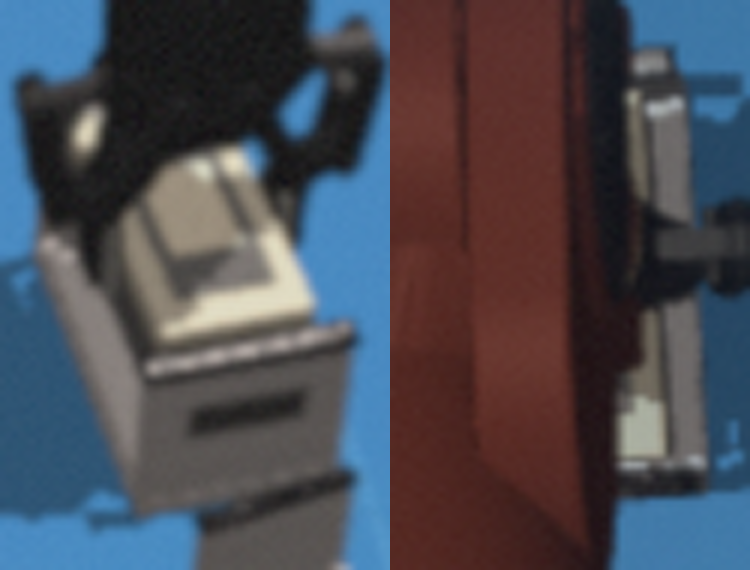

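The box hangs between the end plates with no contact. Its lid front edge runs (158,345)–(316,303) and the plate's inner top edge (143,365)–(352,325). That puts it about 2 mm off to −y and 1 mm short in x, so I'll correct and lower.

Emit:
{"fn": "drive_tool", "kwargs": {"deltas": [[[0.15,0.1,0.4,0.015],[0.15,0.1,1.0,0.015],[0.15,0.1,1.5,0.015],[0.15,0.1,1.9,0.015],[0.15,0.1,2.2,0.015],[0.15,0.1,2.4,0.015],[0.15,0.1,2.4,0.015]]]}}

```text
time: 11.72
tcp_pos: [0.5621, 0.1658, 0.0261]
tool_rot: [-2.142, -2.298, 0.0]
force: [-0.5, -0.3, -7.2]
width: 0.0592
```

Emit:
{"fn": "drive_tool", "kwargs": {"deltas": [[[0,0,0.1,0],[0,0,0.2,0],[0,0,0.3,0],[0,0,0.4,0],[0,0,0.4,0]]]}}

```text
time: 12.35
tcp_pos: [0.5623, 0.1658, 0.0237]
tool_rot: [2.142, 2.298, 0.0]
force: [-6.6, -2.4, 6.4]
width: 0.0593
```

Emit:
{"fn": "drive_tool", "kwargs": {"deltas": [[[0,0,0,0],[0,0,0,0],[0,0,0,0],[0,0,0,0],[0,0,-4,0],[0,0,-9,0],[0,0,-14,0],[0,0,-18,0],[0,0,-18,0]]], "jaw": 8.54}}

```text
time: 13.48
tcp_pos: [0.5641, 0.1659, 0.2063]
tool_rot: [2.139, 2.295, 0.007]
force: [1.0, -0.0, 0.3]
width: 0.0853
```

```bash
python3 go.py .6394 -.1953 .20 -.375
```

```text
delta [-36.56   4.98   0.66] turn 0.445 t 13.47 tcp [0.5641 0.1659 0.2063] F [ 1.   -0.03  0.29] w 0.0853 q6 -0.01 tilt [-0.     0.006 -1.   ]
```

Emit:
{"fn": "drive_tool", "kwargs": {"deltas": [[[-5,0.7,0,0.1],[-11,1.5,0,0.2],[-17,2.4,0,0.3],[-23,3.2,0,0.445],[-29,4,0,0.445],[-34,4.7,0,0.445],[-36.5,5.0,3,0.445],[-36.5,5.0,7,0.445],[-36.5,5.0,9,0.445],[-36.5,5.0,9,0.445]]]}}

```text
time: 14.72
tcp_pos: [0.6365, -0.1938, 0.1103]
tool_rot: [-2.593, -1.767, 0.003]
force: [-0.3, 0.1, -0.3]
width: 0.0854
```

```bash
python3 go.py .6394 -.1953 .014 -.375; python3 - <<'E'
from h import *
s=optics.snapshot("scene")[:,:,::-1];t=optics.snapshot("top")[:,:,::-1]
cv2.imwrite("pics/v5.png",np.hstack([cv2.resize(i,None,fx=6,fy=6,interpolation=cv2.INTER_CUBIC) for i in(s[187:282,340:405],t[180:275,250:310])]))
E
```

```text
delta [-0.04  0.36  9.63] turn 0.001 t 14.72 tcp [ 0.6365 -0.1938  0.1103] F [-0.31  0.14 -0.32] w 0.0854 q6 -0.12 tilt [ 0.    -0.004 -1.   ]
```

View pics/v5.png

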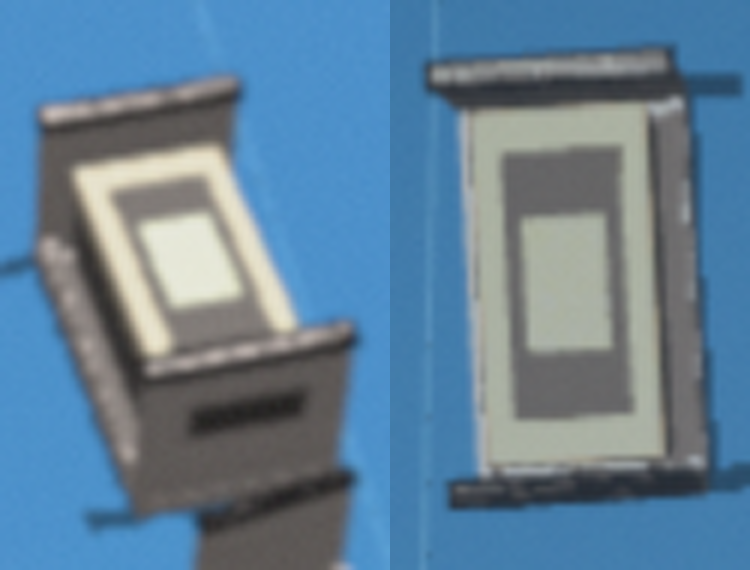

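The first box lies flat on the floor, inside the lips. Its lid corners in the top crop are (470,113), (648,103), (665,458) and (490,466). From these I get the camera-to-arm offset.

```bash
python3 - <<'E'
from h import *
px=[(250+(x-390)/6-.4,180+y/6-.4) for x,y in [(470,113),(648,103),(665,458),(490,466)]]
w=world("top",px,.058)[:,:2];d=(w[0]+w[1]-w[2]-w[3])/2;e=(w[0]-w[1]+w[3]-w[2])/2
print(w.mean(0),np.linalg.norm(d),np.linalg.norm(e),np.arctan2(d[1],d[0]),np.arctan2(-e[0],e[1]))
E
```

```text
[0.5584668  0.16329298] 0.11883232031990536 0.05930387718756309 0.07337499071917715 0.0659985351488391
```

Emit:
{"fn": "drive_tool", "kwargs": {"deltas": [[[0.25,0.55,2,0],[0.25,0.55,5,0],[0.25,0.55,7.5,0],[0.25,0.55,9,0],[0.25,0.55,9.6,0],[0.25,0.55,9.6,0]]]}}

```text
time: 15.58
tcp_pos: [0.644, -0.1946, 0.0166]
tool_rot: [2.596, 1.768, 0.0]
force: [-0.6, 0.3, -0.6]
width: 0.0852
```

Emit:
{"fn": "drive_tool", "kwargs": {"deltas": [[[0,0,0,0],[0,0,0,0],[0,0,0,0],[0,0,0,0],[0,0,0,0],[0,0,-1,0],[0,0,-4,0],[0,0,-8,0],[0,0,-8,0],[0,0,-8,0]]], "jaw": 5}}

```text
time: 16.82
tcp_pos: [0.6433, -0.1943, 0.0956]
tool_rot: [-2.596, -1.768, 0.001]
force: [0.8, 0.5, -2.7]
width: 0.0589
```

```bash
python3 go.py .5617 .1655 .23 .07
```

```text
delta [ 30.5  -20.78 -13.42] turn -0.445 t 16.82 tcp [ 0.6433 -0.1943  0.0956] F [ 0.78  0.54 -2.74] w 0.0589 q6 -0.11 tilt [ 0.    -0.001 -1.   ]
```

Emit:
{"fn": "drive_tool", "kwargs": {"deltas": [[[0,0,-6,0],[2,-1.4,-11,-0.05],[7,-5,-13.4,-0.15],[12,-8,-13.4,-0.25],[17,-11.6,-13.4,-0.35],[22,-15,-13.4,-0.445],[26,-17.7,-13.4,-0.445],[29,-19.8,-13.4,-0.445],[30.5,-20.8,-13.4,-0.445],[30.5,-20.8,-13.4,-0.445]]]}}

```text
time: 18.08
tcp_pos: [0.5612, 0.1661, 0.2292]
tool_rot: [-2.14, -2.299, 0.002]
force: [0.3, -0.8, -2.9]
width: 0.0591
```

```bash
python3 go.py .5625 .1655 .085 .07
```

```text
delta [-0.06  0.15 14.42] turn 0.002 t 18.07 tcp [0.5612 0.1661 0.2292] F [ 0.26 -0.75 -2.89] w 0.0591 q6 -0.01 tilt [-0.    -0.002 -1.   ]
```

Emit:
{"fn": "drive_tool", "kwargs": {"deltas": [[[0,0.15,3,0],[0,0.15,6,0],[0,0.15,9,0],[0,0.15,11,0],[0,0.15,12.5,0],[0,0.15,13,0],[0,0.15,13,0]]]}}

```text
time: 18.95
tcp_pos: [0.5635, 0.1655, 0.1007]
tool_rot: [2.142, 2.298, 0.0]
force: [0.0, 0.5, -1.6]
width: 0.0593
```

```bash
python3 go.py .5625 .1655 .0745 .07; python3 - <<'E'
from h import *
s=optics.snapshot("scene")[:,:,::-1];t=optics.snapshot("top")[:,:,::-1]
cv2.imwrite("pics/v6.png",np.hstack([cv2.resize(i,None,fx=6,fy=6,interpolation=cv2.INTER_CUBIC) for i in(s[180:275,340:405],t[180:275,250:310])]))
E
```

```text
delta [ 0.01 -0.11  2.62] turn 0.0 t 18.95 tcp [0.5635 0.1655 0.1007] F [ 0.05  0.5  -1.58] w 0.0593 q6 -0.01 tilt [-0.  0. -1.]
```

View pics/v6.png

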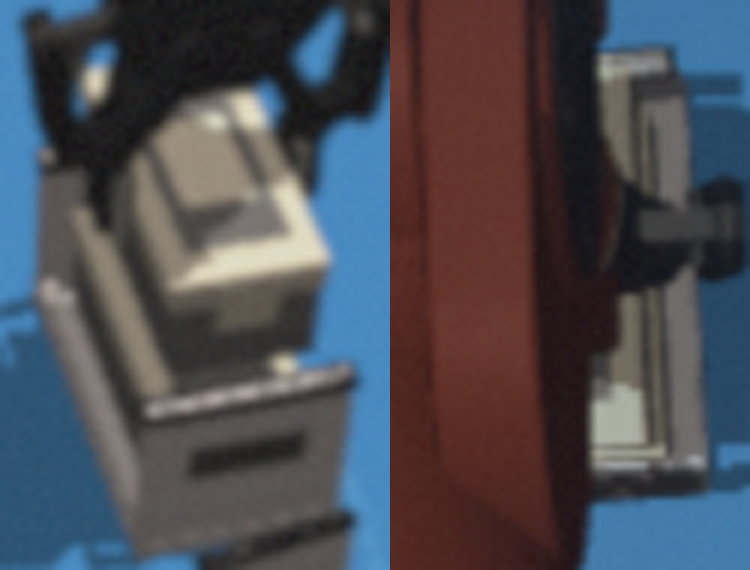

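```bash
python3 - <<'E'
from h import *
T=lambda x,y:(250+(x-390)/6-.4,180+y/6-.4)
a=world("top",[T(645,455)],.135)[0];b=world("top",[T(665,458)],.058)[0];print("top diff upper-lower",a-b)
S=lambda x,y,o:(340+x/6-.4,o+y/6-.4)
u=world("scene",[S(173,292,180),S(330,262,180)],.135)
l=world("scene",[S(73,170,187),S(216,147,187)],.058) # lower -x corners
print("scene upper +x corners",u[:,:2],"lower +x predicted",l[:,:2]+.12*np.array([np.cos(.07),np.sin(.07)]))
E
```

```text
top diff upper-lower [-0.00042203  0.00038701  0.077     ]
scene upper +x corners [[0.63091811 0.13984676]
 [0.62542211 0.19806744]] lower +x predicted [[0.62594287 0.14066892]
 [0.62237356 0.19878617]]
```

Aligned to about 1–3 mm. Lowering gently.

Emit:
{"fn": "drive_tool", "kwargs": {"deltas": [[[0,-0.1,0.7,0],[0,-0.1,1.3,0],[0,-0.1,1.7,0],[0,-0.1,2.0,0],[0,-0.1,2.2,0],[0,-0.1,2.35,0],[0,-0.1,2.5,0],[0,-0.1,2.6,0],[0,-0.1,2.6,0]]]}}

```text
time: 20.18
tcp_pos: [0.5624, 0.1655, 0.0757]
tool_rot: [2.142, 2.298, 0.0]
force: [-5.1, -0.8, 8.7]
width: 0.0593
```

Emit:
{"fn": "drive_tool", "kwargs": {"deltas": [[[0,0,0.05,0],[0,0,0.1,0],[0,0,0.1,0]]]}}

```text
time: 20.55
tcp_pos: [0.5624, 0.1656, 0.0756]
tool_rot: [2.141, 2.297, 0.001]
force: [-9.4, -1.1, 15.6]
width: 0.0591
```

Emit:
{"fn": "drive_tool", "kwargs": {"deltas": [[[0,0,-0.15,0],[0,0,-0.15,0]]]}}

```text
time: 20.8
tcp_pos: [0.5627, 0.1656, 0.0757]
tool_rot: [2.142, 2.297, 0.001]
force: [-4.1, 0.3, 7.1]
width: 0.0591
```

Emit:
{"fn": "drive_tool", "kwargs": {"deltas": [[[0,0,0,0],[0,0,0,0],[0,0,0,0],[0,0,0,0],[0,0,-4,0],[0,0,-9,0],[0,0,-12,0],[0,0,-12,0]]], "jaw": 8.54}}

```text
time: 21.8
tcp_pos: [0.5638, 0.1656, 0.1977]
tool_rot: [2.14, 2.296, 0.005]
force: [-0.5, -0.2, -0.5]
width: 0.0857
```

```bash
python3 go.py .4515 -.3015 .12 -.012
```

```text
delta [-45.81 -14.52   7.71] turn 0.082 t 21.8 tcp [0.5638 0.1656 0.1977] F [-0.46 -0.19 -0.47] w 0.0857 q6 -0.01 tilt [-0.     0.005 -1.   ]
```

Emit:
{"fn": "drive_tool", "kwargs": {"deltas": [[[-6,-1.9,0,0.02],[-12,-3.8,0,0.04],[-18,-5.7,0,0.082],[-24,-7.6,0,0.082],[-30,-9.5,2,0.082],[-36,-11.4,5,0.082],[-41.5,-13.2,7,0.082],[-45.8,-14.4,7.7,0.082],[-45.8,-14.4,7.7,0.082],[-45.8,-14.4,7.7,0.082]]]}}

```text
time: 23.05
tcp_pos: [0.4503, -0.3008, 0.1169]
tool_rot: [-2.234, -2.207, -0.0]
force: [-0.1, 0.1, 0.1]
width: 0.0856
```

```bash
python3 go.py .4515 -.302 .014 -.012;python3 - <<'E'
from h import *
s=optics.snapshot("scene")[:,:,::-1];t=optics.snapshot("top")[:,:,::-1]
cv2.imwrite("pics/v7.png",np.hstack([cv2.resize(i,None,fx=6,fy=6,interpolation=cv2.INTER_CUBIC) for i in(s[180:275,340:405],t[180:275,250:310])]))
E
```

```text
delta [-0.13  0.13 10.29] turn -0.0 t 23.05 tcp [ 0.4503 -0.3008  0.1169] F [-0.14  0.05  0.11] w 0.0856 q6 -0.82 tilt [ 0.001 -0.001 -1.   ]
```

View pics/v7.png

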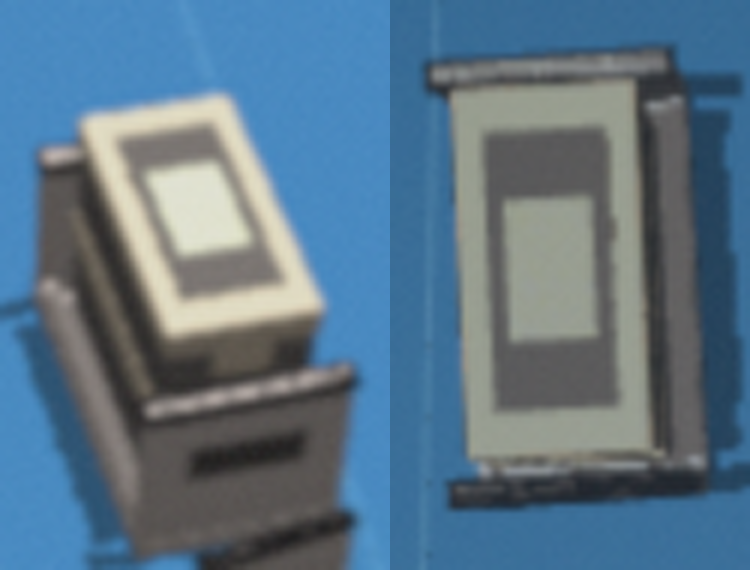

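The second box sits flat. Its lid corners in the top crop are about (450,90), (635,78), (653,455) and (470,460). Next I'll pick up C.

Emit:
{"fn": "drive_tool", "kwargs": {"deltas": [[[-0.1,0.15,2,0],[-0.1,0.15,5,0],[-0.1,0.15,7.5,0],[-0.1,0.15,9.4,0],[-0.1,0.15,10.2,0],[-0.1,0.15,10.2,0]]]}}

```text
time: 23.9
tcp_pos: [0.4522, -0.3022, 0.0155]
tool_rot: [-2.234, -2.208, 0.0]
force: [0.2, -0.2, 0.2]
width: 0.0853
```

Emit:
{"fn": "drive_tool", "kwargs": {"deltas": [[[0,0,0,0],[0,0,0,0],[0,0,0,0],[0,0,0,0],[0,0,0,0],[0,0,-1,0],[0,0,-5,0],[0,0,-10,0],[0,0,-10,0],[0,0,-10,0]]], "jaw": 5}}

```text
time: 25.15
tcp_pos: [0.452, -0.3023, 0.1153]
tool_rot: [-2.234, -2.208, 0.0]
force: [-0.5, -0.5, -4.3]
width: 0.059
```

```bash
python3 go.py .562 .1655 .25 .07; python3 - <<'E'
from h import *
px=[(250+(x-390)/6-.4,180+y/6-.4) for x,y in [(450,90),(635,78),(653,455),(470,460)]]
w=world("top",px,.108)[:,:2];d=(w[0]+w[1]-w[2]-w[3])/2;e=(w[0]-w[1]+w[3]-w[2])/2
print(w.mean(0),np.linalg.norm(d),np.linalg.norm(e),np.arctan2(d[1],d[0]),np.arctan2(-e[0],e[1]))
E
```

```text
delta [ 46.91  10.44 -13.46] turn -0.082 t 25.15 tcp [ 0.452  -0.3023  0.1153] F [-0.47 -0.51 -4.28] w 0.059 q6 -0.82 tilt [ 0. -0. -1.]
[0.55961033 0.16331968] 0.1198768592410794 0.05910531977004718 0.0723485129749707 0.06107274961292741
```

Box 2 sits within about 1 mm of box 1. Carrying the third.

Emit:
{"fn": "drive_tool", "kwargs": {"deltas": [[[0,0,-5,0],[5,1.1,-9,-0.01],[11,2.4,-13.5,-0.03],[17,3.8,-13.5,-0.05],[23,5.1,-13.5,-0.082],[29,6.4,-13.5,-0.082],[35,7.8,-13.5,-0.082],[40,8.9,-13.5,-0.082],[44,9.8,-13.5,-0.082],[46.9,10.4,-13.5,-0.082]]]}}

```text
time: 26.4
tcp_pos: [0.561, 0.1673, 0.2484]
tool_rot: [-2.139, -2.298, 0.004]
force: [0.3, 0.3, -2.9]
width: 0.0592
```

Emit:
{"fn": "drive_tool", "kwargs": {"deltas": [[[0,0,0,0],[0,0,2,0],[0,0,4.5,0],[0,0,7,0],[0,0,9,0],[0,0,10,0],[0,0,10,0]]]}}

```text
time: 27.28
tcp_pos: [0.5614, 0.165, 0.1501]
tool_rot: [-2.142, -2.297, 0.001]
force: [0.1, 0.2, -2.7]
width: 0.0589
```

```bash
python3 go.py .562 .1655 .125 .07;python3 - <<'E'
from h import *
s=optics.snapshot("scene")[:,:,::-1];t=optics.snapshot("top")[:,:,::-1]
cv2.imwrite("pics/v8.png",np.hstack([cv2.resize(i,None,fx=6,fy=6,interpolation=cv2.INTER_CUBIC) for i in(s[165:260,340:405],t[180:275,250:310])]))
E
```

```text
delta [0.05 0.07 2.51] turn -0.0 t 27.27 tcp [0.5614 0.165  0.1501] F [ 0.06  0.25 -2.7 ] w 0.0589 q6 -0.01 tilt [-0.    -0.001 -1.   ]
```

View pics/v8.png

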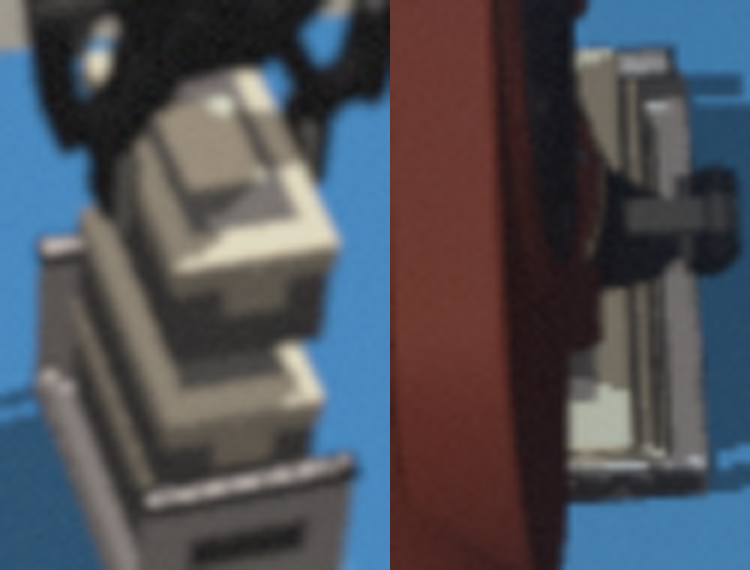

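```bash
python3 - <<'E'
from h import *
T=lambda x,y:(250+(x-390)/6-.4,180+y/6-.4)
print("top",world("top",[T(632,448)],.185)[0]-world("top",[T(653,455)],.108)[0])
S=lambda x,y,o:(340+x/6-.4,o+y/6-.4)
print("scene",world("scene",[S(172,272,165),S(340,243,165)],.185)[:,:2]-world("scene",[S(160,334,180),S(324,308,180)],.108)[:,:2])
E
```

```text
top [0.00065271 0.00013407 0.077     ]
scene [[ 0.00291129 -0.00059217]
 [ 0.00116203 -0.00138021]]
```

Aligned to within about 1–2 mm. Lowering.

Emit:
{"fn": "drive_tool", "kwargs": {"deltas": [[[0.05,0,0.7,0],[0.05,0,1.3,0],[0.05,0,1.7,0],[0.05,0,1.95,0],[0.05,0,2.1,0],[0.05,0,2.25,0],[0.05,0,2.35,0],[0.05,0,2.4,0],[0.05,0,2.4,0]]]}}

```text
time: 28.5
tcp_pos: [0.5617, 0.1658, 0.1268]
tool_rot: [2.142, 2.298, -0.0]
force: [-0.1, 0.2, -3.1]
width: 0.059
```

Emit:
{"fn": "drive_tool", "kwargs": {"deltas": [[[0,0,0.06,0],[0,0,0.12,0],[0,0,0.18,0],[0,0,0.18,0]]]}}

```text
time: 29.0
tcp_pos: [0.5617, 0.1658, 0.1251]
tool_rot: [2.142, 2.298, -0.0]
force: [-1.3, -0.1, 0.1]
width: 0.0593
```

Contact is starting (the wrist force went from −3.1 to +0.1 N). A little further, then release.

Emit:
{"fn": "drive_tool", "kwargs": {"deltas": [[[0,0,0.04,0],[0,0,0.08,0],[0,0,0.08,0]]]}}

```text
time: 29.38
tcp_pos: [0.5618, 0.1658, 0.1251]
tool_rot: [2.142, 2.298, 0.0]
force: [-5.3, -0.3, 7.1]
width: 0.0589
```

Emit:
{"fn": "drive_tool", "kwargs": {"deltas": [[[0,0,0,0],[0,0,0,0],[0,0,0,0],[0,0,0,0],[0,0,-4,0],[0,0,-9,0],[0,0,-12,0],[0,0,-12,0]]], "jaw": 8.54}}

```text
time: 30.38
tcp_pos: [0.563, 0.1659, 0.2471]
tool_rot: [2.14, 2.296, 0.005]
force: [-0.4, -0.1, -0.8]
width: 0.0852
```

Emit:
{"fn": "drive_tool", "kwargs": {"deltas": [[[-5,0,0,0],[-11,0,0,0],[-17,0,0,0],[-23,0,0,0],[-29,0,0,0],[-33,0,0,0],[-33,0,0,0],[-33,0,0,0]]]}}

```text
time: 31.38
tcp_pos: [0.5845, -0.1628, 0.2432]
tool_rot: [-2.141, -2.297, 0.0]
force: [0.7, 1.1, 0.3]
width: 0.0852
```

```bash
python3 - <<'E'
from h import *
s=optics.snapshot("scene")[:,:,::-1];t=optics.snapshot("top")[:,:,::-1];cv2.imwrite("pics/t9.png",t)
a=cv2.resize(s[165:260,340:405],None,fx=4,fy=4,interpolation=cv2.INTER_CUBIC);b=cv2.resize(t[180:275,250:310],None,fx=4,fy=4,interpolation=cv2.INTER_CUBIC)
c=cv2.resize(t[60:380,100:380],(280,380));cv2.imwrite("pics/v9.png",np.hstack([a,b,c]))
E
```

```text
(no output)
```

View pics/v9.png

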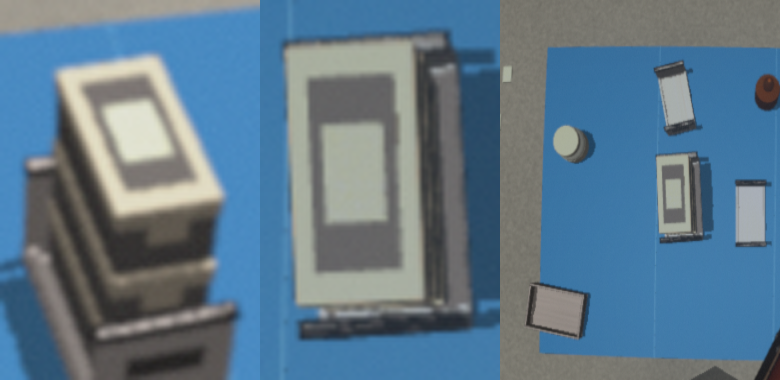

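The last view shows three boxes stacked straight with lids level. The top lid is at (285,50)–(427,300) in the middle crop. The dropper, jar and dish have not moved. Handing in.

```bash
python3 - <<'E'
from h import *
px=[(250+(x-260)/4-.4,180+y/4-.4) for x,y in [(285,46),(411,38),(427,299),(298,304)]]
w=world("top",px,.158)[:,:2];d=(w[0]+w[1]-w[2]-w[3])/2
print(w.mean(0),np.linalg.norm(d),np.arctan2(d[1],d[0]),telemetry.sense()['time'])
ctrl.finish_job()
E
```

```text
[0.55997996 0.16373048] 0.11924018644407619 0.0777419471896579 31.475
the job is handed in; nothing more can be done
```

I found the heavy box, packed all three boxes in the 146 mm cradle, and handed the job in at 31.5 s. No verdict is reported.

- **Hefting:** the first box I lifted (nearest the robot's start) read about 2–3 N. The second, nearest the cradles, read 7.3 N (about 0.74 kg), so it is the heaviest. The third read 2.7 N as I carried it.
- **Stacking:** the heavy box went down first on the cradle floor, then the other two, each lowered until the wrist force showed contact. The second box was pressed down a little harder than needed, about 16 N at the wrist, then eased before release.
- **Last checks:** in the top camera the three lid centres are at x = 0.5585, 0.5596, 0.5600 m and y = 0.1633, 0.1633, 0.1637 m. They agree within about 1.5 mm, with headings of about 0.07–0.08 rad. The fingers were open and clear of everything, and the dropper, jar and dish look unmoved by eye.
- **Disagreement:** the scene and top cameras differed by about 4 mm on where the cradle is. I used a value in between and nudged it after a close look; no sideways contact showed as the boxes went in.

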